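# Sort a cross-stack of cigar bundles into colour trays

### The arm

A 7-joint arm with a two-finger parallel gripper is mounted at the origin on the work surface. World frame = base frame: x ahead of the robot, y to its left, z up, the work surface at z = 0. Lengths are in m, angles in rad, forces in N, time in s.
With the tool pointing down it reaches from about 0.4 to 0.85 m from the base axis. Payload 10.4 kg.
Tool frame: the origin (TCP) lies between the finger pads; the fingertips stand bot.tip_extent ahead of it and the grasp point (between the pads) lies 2 mm behind it (bot.tip_extent is the distance from the TCP to the fingertips, in m); z points along the fingers, y is the direction in which the jaws open and shut (so a half turn about z gives the same grasp; the last joint's range is limited). The gripper opens to 85 mm and grips with 20 to 120 N. Pads are 22 mm wide; open, the fingers measure 114 mm over their backs; the gripper's body (76 mm by 85 mm) begins 54 mm behind the grasp point. The pads swing forward as they close: fully open they stand 13 mm farther back than shut.
Start: joints at [-1.231, 0.332, -0.065, 1.46, 0.022, 1.35, -0.088], TCP at [0.222, 0.584, 0.248] pointing down, gripper open.
Joint ranges: [-2.6, 2.6], [-0.5, 2.12], [-1.47, 1.34], [0.16, 2.42], [-1.27, 4.41], [0.06, 2.06], [-2.6, 2.6]. Speed limits (rad/s): [2.22, 2.22, 2.79, 2.79, 3.14, 3.14, 3.14].

### API

Orientations are given as a rotation vector (axis times angle).
In Python, from workcell import bot gives the robot as it stands. Calls block until the motion is done:
- bot.move_pose(position, orientation): joint-space move of the TCP to a pose.
- bot.move_linear(position, attitude=None, velocity=0.15, contact_N=None): straight line of the TCP; attitude=None keeps the orientation; velocity is the mean speed in m/s. With contact_N (N) it stops when the force on the tool has changed by that much, and returns True; else False.
- bot.set_joints(angles): joint-space move.
- bot.grip(opening): finger opening in m; the grip force is fixed at half the most; returns when the fingers have stopped.
- bot.pause(seconds).
- bot.ik(position, orientation): joint angles nearest the present ones, or None.
- bot.camera(name): name is "scene" or "top" or "wrist"; returns (picture, depth): 480x640x3 uint8, red, green, blue; 480x640 float32, m along the optical axis (not along the pixel's ray), 0 where there is no reading.
- bot.camera_params(name): a dict with "fx", "fy", "cx", "cy" (pixels), "k1" (the pictures are not rectified: a ray, as slopes to the right and down, at radius r is drawn at 1 + k1 r^2 times it, then the intrinsics apply), "cam_to_world" (4x4, takes a point from camera to world coordinates). Camera axes: x right, y up, looking along -z (the intrinsics and any distortion apply to the point x, -y, -z); pixel columns grow to the right and rows downward; lengths in m; the calibration is good to about 2 mm. A picture is of the moment at which its call begins: read the wrist's pose just before it. camera_params takes no time and is no camera call; for the wrist camera it gives the pose at the moment of the call.
A pose or a line that the arm cannot do raises bot.IKError and nothing moves.
- bot.job_done(): hands the job in, once; it reports no verdict.
Trained networks look in the newest picture that a camera, given by its name, has taken for a name from the list of things; names that differ only in an ending like _2 or _b are one class to them, and where a whole thing is asked for, a point or a joint stands for the part that bears it (a point fixed in the world has none). Each returns a list of dicts, best first, with "p" (0 to 1); they miss things now and then, are a little off and sometimes report something else, mostly with a low value. They report only what shows in the picture. A call takes as long as a camera call. They do not tell look-alikes from the thing itself.
- bot.boxes_of(name, camera): "rect" ([left, top, width, height] in pixels, round what is visible of it).
Readings, each from a call of its own:
- bot.get_clock(): time.
- bot.get_q(): joint angles.
- bot.get_joint_vel(): joint speeds.
- bot.get_tau(): joint torques, N m.
- bot.get_ee_pos(): TCP position.
- bot.get_tool_rot(): TCP orientation.
- bot.get_ft_force(): force on the tool from outside, world axes, zero at the start.
- bot.get_ft_torque(): the same for the moment, N m.
- bot.get_width(): finger opening in m.
Only numpy, scipy, OpenCV 4.12 (cv2) and the standard library are available. Lean on these libraries where they do the work, as an engineer would, in place of code of your own. Each camera call takes 0.05 s, during which the arm holds its last target.

### The job

Take the cross-stacked pile of four banded cigar bundles apart, the upper two first without shifting the lower two, and lay each bundle in the tray of its band's colour, flat on the tray floor and lengthwise, inside the rim. Keep the bundles level and set them down: do not drop them or tip them over.

Things in the scene. Friction and masses are not known exactly. Their poses are not given: they have to be found in the camera images.
- bundle_red: Bundle of six mid-brown cigars in a white paper sleeve with a red band round the middle; rigid, 152 long (x) x 50 wide (y) x 34 high (z) mm, 0.11 kg. Origin: centre of underside. Starts in the stack's upper layer, underside at z = 40 mm, crosswise on both lower bundles. The two of a layer lie side by side, 32 mm gap.
- bundle_yellow: Bundle of six dark brown cigars in a white paper sleeve with a yellow band round the middle; rigid, 152 long (x) x 50 wide (y) x 34 high (z) mm, 0.11 kg. Origin: centre of underside. Starts in the stack's upper layer, underside at z = 40 mm, crosswise on both lower bundles. The two of a layer lie side by side, 32 mm gap.
- bundle_blue: Bundle of six light brown cigars in a white paper sleeve with a blue band round the middle; rigid, 152 long (x) x 50 wide (y) x 34 high (z) mm, 0.11 kg. Origin: centre of underside. Starts in the stack's lower layer, on a 6 mm plywood board, under both upper bundles; its band shows in their gap. The two of a layer lie side by side, 32 mm gap.
- bundle_green: Bundle of six dark brown cigars in a white paper sleeve with a green band round the middle; rigid, 152 long (x) x 50 wide (y) x 34 high (z) mm, 0.11 kg. Origin: centre of underside. Starts in the stack's lower layer, on a 6 mm plywood board, under both upper bundles; its band shows in their gap. The two of a layer lie side by side, 32 mm gap.
- tray_red: Fixed shallow red plastic tray, 190 (x) x 88 (y) mm outside, inside 180 x 78 mm; floor 4 mm above the table, rim 5 mm thick and 11 mm above the table. Origin at the centre of its underside on the table, x along its length, z up.
- tray_yellow: Fixed shallow yellow plastic tray, 190 (x) x 88 (y) mm outside, inside 180 x 78 mm; floor 4 mm above the table, rim 5 mm thick and 11 mm above the table. Origin at the centre of its underside on the table, x along its length, z up.
- tray_blue: Fixed shallow blue plastic tray, 190 (x) x 88 (y) mm outside, inside 180 x 78 mm; floor 4 mm above the table, rim 5 mm thick and 11 mm above the table. Origin at the centre of its underside on the table, x along its length, z up.
- tray_green: Fixed shallow green plastic tray, 190 (x) x 88 (y) mm outside, inside 180 x 78 mm; floor 4 mm above the table, rim 5 mm thick and 11 mm above the table. Origin at the centre of its underside on the table, x along its length, z up.
Mind the look-alikes: they are no part of the job. Leave any orange look-alike of the bundle_yellow alone.

How it is judged:
On the way:
1. the red-banded and the yellow-banded bundle lie released in their trays while the two lower bundles have not been shifted by 30 mm (x of bundle_red in the frame of tray_red between -0.017 and 0.017 m and y of bundle_red in the frame of tray_red between -0.017 and 0.017 m and z of bundle_red in the frame of tray_red between 0 and 0.008 m and angle between the x axis of bundle_red and the x axis of tray_red, either way round below 0.21 rad and angle between each of bundle_red, bundle_yellow's own z axis and vertical below 0.08 rad and contact force between each of bundle_red, bundle_yellow and the fingers below 0.05 N and linear speed of each of bundle_red, bundle_yellow below 0.02 m/s and x of bundle_yellow in the frame of tray_yellow between -0.017 and 0.017 m and y of bundle_yellow in the frame of tray_yellow between -0.017 and 0.017 m and z of bundle_yellow in the frame of tray_yellow between 0 and 0.008 m and angle between the x axis of bundle_yellow and the x axis of tray_yellow, either way round below 0.21 rad and distance of each of bundle_blue, bundle_green from where it was at the start of the episode below 0.03 m), for 0.2 s.
At the end, for the whole second after the job is handed in: Every bundle lies released and at rest in the tray of its band's colour: centre within 17 mm of the tray's centre along and across, on the floor (underside less than 8 mm above the table), lengthwise within 0.21 rad, level within 0.08 rad (x of bundle_red in the frame of tray_red between -0.017 and 0.017 m and y of bundle_red in the frame of tray_red between -0.017 and 0.017 m and z of bundle_red in the frame of tray_red between 0 and 0.008 m and angle between the x axis of bundle_red and the x axis of tray_red, either way round below 0.21 rad and angle between each of bundle_red, bundle_yellow, bundle_blue, bundle_green's own z axis and vertical below 0.08 rad and contact force between each of bundle_red, bundle_yellow, bundle_blue, bundle_green and the fingers below 0.05 N and linear speed of each of bundle_red, bundle_yellow, bundle_blue, bundle_green below 0.02 m/s and x of bundle_yellow in the frame of tray_yellow between -0.017 and 0.017 m and y of bundle_yellow in the frame of tray_yellow between -0.017 and 0.017 m and z of bundle_yellow in the frame of tray_yellow between 0 and 0.008 m and angle between the x axis of bundle_yellow and the x axis of tray_yellow, either way round below 0.21 rad and x of bundle_blue in the frame of tray_blue between -0.017 and 0.017 m and y of bundle_blue in the frame of tray_blue between -0.017 and 0.017 m and z of bundle_blue in the frame of tray_blue between 0 and 0.008 m and angle between the x axis of bundle_blue and the x axis of tray_blue, either way round below 0.21 rad and x of bundle_green in the frame of tray_green between -0.017 and 0.017 m and y of bundle_green in the frame of tray_green between -0.017 and 0.017 m and z of bundle_green in the frame of tray_green between 0 and 0.008 m and angle between the x axis of bundle_green and the x axis of tray_green, either way round below 0.21 rad); the robot touches nothing.
It fails at once if a bundle is tipped by more than 0.5 rad (angle between any of bundle_red, bundle_yellow, bundle_blue, bundle_green's own z axis and vertical above 0.5 rad).
It fails at once if a bundle is dropped (moves faster than 0.7 m/s, as after a fall of 25 mm, while no finger touches it) ((linear speed of bundle_red above 0.7 m/s and contact force between bundle_red and the fingers below 0.01 N) or (linear speed of bundle_yellow above 0.7 m/s and contact force between bundle_yellow and the fingers below 0.01 N) or (linear speed of bundle_blue above 0.7 m/s and contact force between bundle_blue and the fingers below 0.01 N) or (linear speed of bundle_green above 0.7 m/s and contact force between bundle_green and the fingers below 0.01 N)).
It also fails if it takes over 112 s, if anything falls off the work surface, if the arm or the gripper's body presses on something with over 40 N, if the wrist force passes 120 N, or if a joint passes its speed limit or range.

## Working session

There is one attempt and no reset: what is moved stays moved. The work goes in short steps, each a Python script; the robot and the scene stay as the last script left them, time stands still between calls to the robot, and variables do not carry over. Pictures are saved under pics/ and viewed, and the job is handed in when it is done.

```bash
mkdir -p pics; ls
python3 - <<'E'
from workcell import bot
import cv2,numpy as np
print(bot.get_clock(),bot.tip_extent,bot.get_ee_pos(),bot.get_tool_rot(),bot.get_width())
for n in("top","scene"):
    im,d=bot.camera(n); cv2.imwrite(f"pics/{n}0.png",im[:,:,::-1]); np.save(f"pics/{n}0.npy",d)
    p=bot.camera_params(n); print(n,{k:(np.round(v,4).tolist()) for k,v in p.items()})
E
```

```text
pics
0.0 0.017 [0.22169475 0.58400044 0.24751116] [-5.66675839e-01 -3.08987887e+00  2.15763822e-03] 0.08541108940221241
top {'fx': 481.4956, 'fy': 481.4956, 'cx': 309.3757, 'cy': 240.1714, 'k1': -0.0038, 'cam_to_world': [[0.005, 0.9968, -0.0795, 0.3177], [-1.0, 0.0051, 0.0, 0.0065], [0.0004, 0.0795, 0.9968, 1.0366], [0.0, 0.0, 0.0, 1.0]]}
scene {'fx': 443.1902, 'fy': 443.1902, 'cx': 318.6708, 'cy': 238.9414, 'k1': -0.0775, 'cam_to_world': [[0.6483, -0.6115, 0.4537, 0.8021], [0.7613, 0.5281, -0.3762, -0.3315], [-0.0096, 0.5892, 0.8079, 0.7564], [0.0, 0.0, 0.0, 1.0]]}
```

View pics/top0.png

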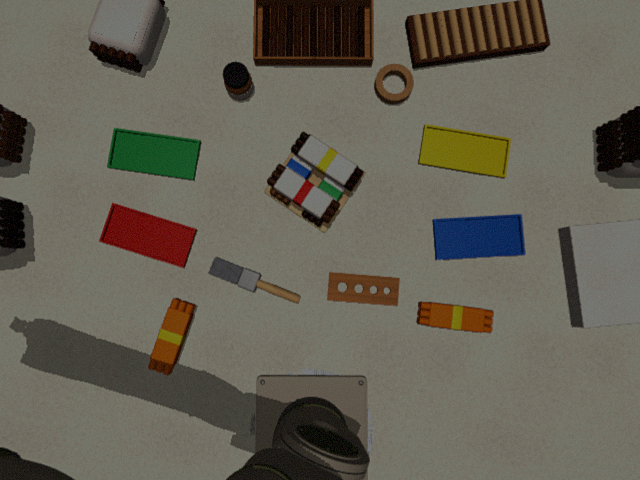

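View pics/scene0.png

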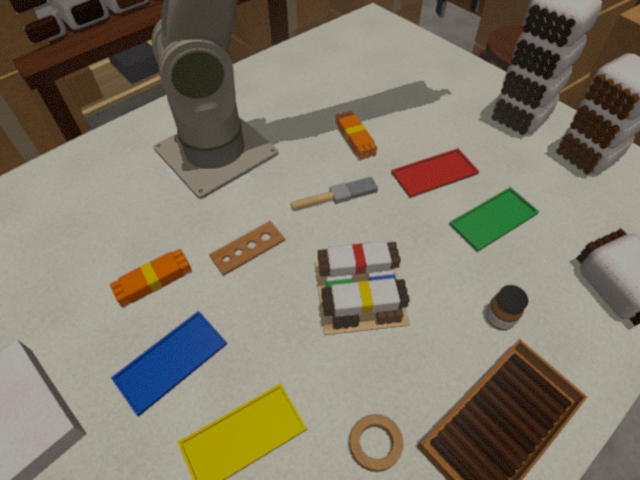

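```bash
cat > h.py <<'E'
import numpy as np,cv2
from workcell import bot
def world(p,d,z=None):
    """world XYZ map from depth (or from a plane of height z)"""
    v,u=np.mgrid[0:480,0:640].astype(np.float32)
    K=np.array([[p["fx"],0,p["cx"]],[0,p["fy"],p["cy"]],[0,0,1]])
    r=cv2.undistortPoints(np.stack([u.ravel(),v.ravel()],1)[:,None],K,np.array([p["k1"],0,0,0.]))[:,0].reshape(480,640,2)
    T=np.array(p["cam_to_world"]); ray=np.dstack([r[...,0],-r[...,1],-np.ones((480,640))])@T[:3,:3].T
    s=d if z is None else (z-T[2,3])/ray[...,2]
    return T[:3,3]+ray*np.asarray(s)[...,None]
def rect(xy):
    """centre, long side, short side, yaw of long axis"""
    (c,(w,h),a)=cv2.minAreaRect((np.asarray(xy)*1000).astype(np.float32))
    a=np.radians(a)
    if w<h: w,h=h,w; a+=np.pi/2
    a=(a+np.pi/2)%np.pi-np.pi/2
    return np.array(c)/1000,w,h,a
def biggest(m):
    n,l,s,_=cv2.connectedComponentsWithStats(m.astype(np.uint8),connectivity=8)
    return l==1+np.argmax(s[1:,4])
HUE={'red':[(0,6),(174,180)],'yellow':[(25,35)],'blue':[(105,125)],'green':[(55,80)]}
def cmask(im,c):
    hsv=cv2.cvtColor(im,cv2.COLOR_RGB2HSV)
    m=np.zeros(im.shape[:2],bool)
    for a,b in HUE[c]: m|=(hsv[...,0]>=a)&(hsv[...,0]<=b)
    return m&(hsv[...,1]>130)&(hsv[...,2]>60)
E
cat > look.py <<'E'
from h import *
im,d=bot.camera("top");p=bot.camera_params("top")
W=world(p,d); W0=world(p,d,0.004)
for c in HUE:
    m=biggest(cmask(im,c))
    c0=rect(W[m][:,:2]);c1=rect(world(p,d,0.011)[m][:,:2])
    print('tray',c,c0[0].round(4),np.round(c0[1:],3),'| plane z.011',c1[0].round(4),np.round(c1[1:],3),'z',np.median(W[m][:,2]).round(4))
reg=(abs(W[...,0]-.45)<.15)&(abs(W[...,1])<.13)
for c in HUE:
    m=cmask(im,c)&reg
    if m.sum(): print('band',c,m.sum(),np.median(W[m],0).round(4), np.argwhere(m).mean(0))
for lo,hi,nm in((.06,.09,'upper'),(.03,.05,'lower')):
    m=reg&(W[...,2]>lo)&(W[...,2]<hi)
    n,l,s,_=cv2.connectedComponentsWithStats(m.astype(np.uint8))
    for i in range(1,n):
        if s[i,4]>60:
            q=W[l==i]; r=rect(q[:,:2]); print(nm,s[i],r[0].round(4),np.round(r[1:],3),'z',np.percentile(q[:,2],[10,50,90]).round(4))
for n in ('bundle_red','bundle_yellow','bundle_blue','bundle_green'): print(n,[(np.round(b['rect']).tolist(),round(b['p'],2)) for b in bot.boxes_of(n,'top')])
E
python3 look.py
python3 - <<'E'
import cv2
im=cv2.imread('pics/top0.png')[110:250,240:390];cv2.imwrite('pics/crop0.png',cv2.resize(im,None,fx=4,fy=4,interpolation=2))
E
```

```text
tray red [0.3712 0.228 ] [454.912  87.345   1.273] | plane z.011 [0.4096 0.3539] [189.86   87.032   1.273] z 0.0057
tray yellow [ 0.5213 -0.1853] [529.455 180.808  -1.085] | plane z.011 [ 0.5967 -0.3289] [190.838  88.709   1.407] z 0.0049
tray blue [ 0.393  -0.2202] [467.957  95.965  -1.452] | plane z.011 [ 0.4092 -0.3555] [189.388  86.637  -1.508] z 0.005
tray green [0.509  0.2035] [529.63  144.871   1.067] | plane z.011 [0.5869 0.3463] [189.009  87.783   1.432] z 0.0054
band red 235 [0.4901 0.0198 0.0751] [194.50212766 293.6893617 ]
band yellow 229 [ 0.5578 -0.0265  0.0752] [160.62445415 338.82969432]
band blue 209 [0.5476 0.029  0.0412] [171.55023923 307.97129187]
band green 195 [ 0.5029 -0.0341  0.0412] [188.09230769 322.5025641 ]
upper [ 291  140   73   50 1707] [ 0.5585 -0.0285] [151.338  50.792   0.991] z [0.0704 0.0741 0.0765]
upper [ 267  164   74   59 1817] [0.4916 0.0201] [152.332  50.846   0.993] z [0.0705 0.0741 0.0767]
lower [286 155  28  25 347] [0.551  0.0293] [51.944 31.966  0.937] z [0.038  0.0407 0.0436]
lower [318 176  28  25 344] [ 0.5066 -0.038 ] [50.688 31.794  0.976] z [0.0384 0.041  0.0438]
lower [270 187  21  18 122] [0.4895 0.0695] [47.524 11.872  0.937] z [0.0343 0.0381 0.0421]
lower [301 209  23  17 137] [0.4441 0.002 ] [48.108 12.508  1.031] z [0.0338 0.0383 0.0415]
bundle_red [([267.0, 163.0, 72.0, 59.0], 0.57)]
bundle_yellow [([293.0, 131.0, 73.0, 58.0], 0.96), ([417.0, 302.0, 77.0, 29.0], 0.85), ([147.0, 297.0, 48.0, 79.0], 0.62)]
bundle_blue [([271.0, 156.0, 41.0, 47.0], 0.6), ([109.0, 129.0, 90.0, 52.0], 0.16)]
bundle_green [([301.0, 182.0, 43.0, 45.0], 0.87), ([267.0, 165.0, 72.0, 57.0], 0.48)]
```

View pics/crop0.png

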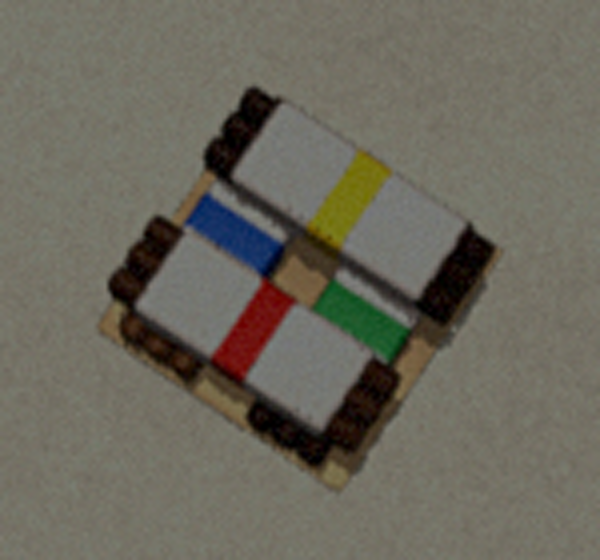

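Candidates for "yellow-banded bundle": stack top (328,160), with a white sleeve, is the real one. The orange ones at (172,336) and (455,317) are decoys. The crop confirms red is upper near, yellow upper far, blue lower left and green lower right. First a quick touch on bare table, to learn where the fingertips are at a 50 mm opening.

Run:
```python
from h import *
p=bot.get_ee_pos(); t=bot.get_clock()
bot.grip(0.050); print('grip dt',bot.get_clock()-t,bot.get_width(),bot.tip_extent)
bot.move_linear([p[0],p[1],0.05],velocity=.25); print(bot.get_ee_pos(),bot.get_ft_force())
print(bot.move_linear([p[0],p[1],0.005],velocity=.04,contact_N=4),bot.get_ee_pos(),bot.get_ft_force(),bot.get_width())
bot.move_linear([p[0],p[1],0.15],velocity=.25);print(bot.get_clock())
im,d=bot.camera("wrist");cv2.imwrite("pics/w0.png",im[:,:,::-1])
```

```text
grip dt 0.4417 0.04973674544040069 0.017
[0.22212329 0.58520628 0.0514798 ] [-0.16612117  0.49250671  0.16026624]
True [0.22171725 0.58402134 0.01414109] [-1.05330567 -1.7781536   7.15672126] 0.049992895641089406
3.2667
```

View pics/w0.png

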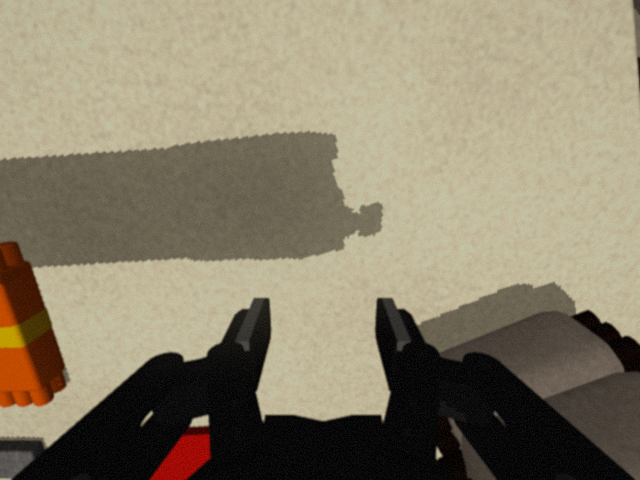

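The tips sit 14 mm ahead of the TCP at a 50 mm opening. Red first.

```bash
cat >> h.py <<'E'
from scipy.spatial.transform import Rotation as Rn
def att(yaw,pos):
    q0=bot.get_q(); best=None
    for k in (0,np.pi):
        b=yaw+np.pi/2+k; y=np.array([np.cos(b),np.sin(b),0]); z=np.array([0,0,-1.])
        rv=Rn.from_matrix(np.stack([np.cross(y,z),y,z],1)).as_rotvec()
        q=bot.ik(pos,rv)
        if q is None: continue
        c=np.abs(np.array(q)-q0).max()+ (5 if abs(q[6])>2.4 else 0)
        if best is None or c<best[0]: best=(c,rv,q)
    print('att cost',best[0],'q',np.round(best[2],2)); return best[1]
OFF=0.024
def pick(c,yaw,under,opening=0.070,hi=0.20):
    P=[c[0],c[1],hi]; a=att(yaw,P); bot.grip(opening); bot.move_pose(P,a)
    bot.move_linear([c[0],c[1],under+OFF+.04],a,velocity=.2)
    hit=bot.move_linear([c[0],c[1],under+OFF],a,velocity=.06,contact_N=8)
    print('pick hit',hit,bot.get_ee_pos(),bot.get_width())
    if hit: return False
    bot.grip(0.040); print('width',bot.get_width())
    bot.move_linear([c[0],c[1],under+OFF+.03],a,velocity=.06)
    bot.move_linear([c[0],c[1],hi],a,velocity=.2)
    print('lifted width',bot.get_width(),bot.get_ft_force().round(2),'t',bot.get_clock()); return True
def place(c,yaw,hi=0.17):
    P=[c[0],c[1],hi]; a=att(yaw,P); bot.move_pose(P,a)
    bot.move_linear([c[0],c[1],.004+OFF+.03],a,velocity=.2); bot.pause(.2)
    hit=bot.move_linear([c[0],c[1],.004+OFF-.003],a,velocity=.03,contact_N=5)
    print('place hit',hit,bot.get_ee_pos(),bot.get_width())
    bot.grip(0.068); bot.pause(.1)
    bot.move_linear([c[0],c[1],.09],a,velocity=.12)
    bot.move_linear([c[0],c[1],hi],a,velocity=.25); print('t',bot.get_clock())
TR={'red':((.4096,.3539),1.273),'yellow':((.5967,-.3289),1.407),'blue':((.4092,-.3555),-1.508),'green':((.5869,.3463),1.432)}
E
python3 - <<'E'
from h import *
if pick((.4916,.0201),.992,.040):
    im,d=bot.camera("top");cv2.imwrite("pics/t1.png",im[:,:,::-1])
    im,d=bot.camera("wrist");cv2.imwrite("pics/w1.png",im[:,:,::-1])
E
```

```text
att cost 0.6411127241750291 q [-0.68  0.06  0.57  1.9  -0.04  1.19 -0.67]
pick hit False [0.49180148 0.02005149 0.0641586 ] 0.06984275913486343
width 0.04889109543222776
lifted width 0.0488569428753235 [-0.49 -0.07 -1.23] t 8.9917
```

```bash
python3 - <<'E'
from h import *
place(*TR['red'])
im,d=bot.camera("top");cv2.imwrite("pics/t2.png",im[:,:,::-1])
E
python3 look.py
```

```text
att cost 0.38906892494224543 q [-1.07  0.21  0.31  1.8  -0.07  1.14 -1.04]
place hit True [0.40938985 0.3536992  0.02866635] 0.049096914841671495
t 13.7583
tray red [0.3687 0.2207] [439.495  87.098   1.271] | plane z.011 [0.4073 0.3462] [175.069  86.881   1.273] z 0.0066
tray yellow [ 0.5213 -0.1848] [528.511 181.242  -1.085] | plane z.011 [ 0.5967 -0.3289] [190.826  88.678   1.408] z 0.0049
tray blue [ 0.393  -0.2197] [467.052  96.107  -1.452] | plane z.011 [ 0.4092 -0.3557] [189.69   86.637  -1.508] z 0.005
tray green [0.5088 0.2043] [530.606 144.798   1.069] | plane z.011 [0.5868 0.3463] [189.01   87.453   1.432] z 0.0053
band red 7 [0.3177 0.0065 1.0366] [233.71428571 145.57142857]
band yellow 219 [ 0.5584 -0.0284  0.0751] [158.94063927 334.06849315]
band blue 208 [0.5485 0.0291 0.0413] [172.44230769 310.35096154]
band green 200 [ 0.5028 -0.0341  0.0413] [187.055 317.65 ]
upper [ 291  140   73   50 1704] [ 0.5585 -0.0287] [151.371  51.219   1.   ] z [0.0702 0.0741 0.0766]
lower [ 270  154   48   51 1070] [0.5224 0.0441] [95.147 61.726 -0.635] z [0.0369 0.0403 0.0431]
lower [ 301  174   45   52 1080] [ 0.4805 -0.0184] [95.01  56.246 -0.558] z [0.037  0.0403 0.0429]
bundle_red [([108.0, 214.0, 76.0, 41.0], 0.74)]
bundle_yellow [([417.0, 301.0, 78.0, 32.0], 0.73), ([150.0, 296.0, 46.0, 76.0], 0.65), ([291.0, 133.0, 74.0, 58.0], 0.57)]
bundle_blue [([269.0, 157.0, 46.0, 46.0], 0.74)]
bundle_green [([301.0, 179.0, 41.0, 46.0], 0.69)]
```

View pics/t2.png

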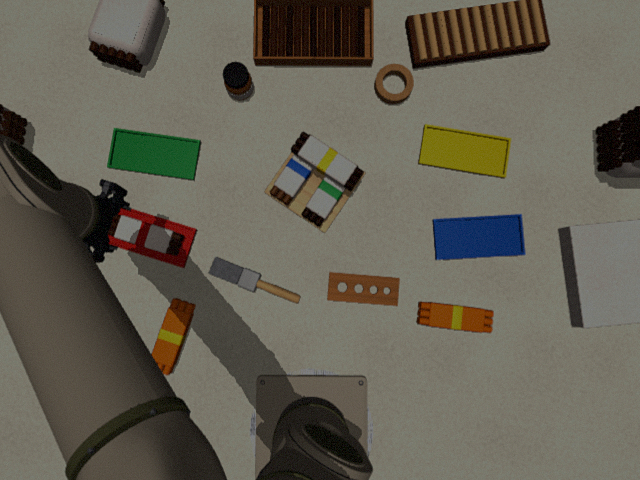

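Red lies in its tray (around px 150,235), and the lower two haven't moved. Now yellow.

```bash
python3 - <<'E'
from h import *
if pick((.5585,-.0286),.995,.040): place(*TR['yellow'])
im,d=bot.camera("top");cv2.imwrite("pics/t3.png",im[:,:,::-1]);np.save('pics/t3.npy',d)
E
cat > look2.py <<'E'
from h import *
im,d=bot.camera("top");p=bot.camera_params("top");W=world(p,d)
def rep(nm,reg,lo,hi):
    m=reg&(W[...,2]>lo)&(W[...,2]<hi)
    n,l,s,_=cv2.connectedComponentsWithStats(m.astype(np.uint8))
    for i in range(1,n):
        if s[i,4]>150:
            r=rect(W[l==i][:,:2]); print(nm,s[i,4],r[0].round(4),np.round(r[1:],3),'z',np.median(W[l==i][:,2]).round(4),end=' ')
            if nm in TR:
                (c,y)=TR[nm]; e=r[0]-c; print('err along/across mm',np.round([e@[np.cos(y),np.sin(y)]*1000,e@[-np.sin(y),np.cos(y)]*1000],1),'dyaw',round((r[3]-y+1.57)%np.pi-1.57,3),end='')
            print()
for c,((x,y),_) in TR.items(): rep(c,(abs(W[...,0]-x)<.07)&(abs(W[...,1]-y)<.11),.028,.05)
reg=(abs(W[...,0]-.52)<.13)&(abs(W[...,1])<.13)
rep('stack',reg,.031,.05)
for c in HUE:
    m=cmask(im,c)&reg
    if m.sum()>20: print('band',c,m.sum(),np.median(W[m],0).round(4))
E
python3 look2.py
```

```text
att cost 0.5842665813373136 q [-0.65  0.26  0.73  1.74 -0.18  1.22 -0.45]
pick hit False [ 0.55867907 -0.02873819  0.06417153] 0.07014918619653877
width 0.04894539389717384
lifted width 0.04912109916860886 [ 0.62 -0.7  -1.98] t 18.9
att cost 0.9913607854806941 q [-0.06  0.59  0.73  1.43 -0.4   1.28  0.54]
place hit True [ 0.59656609 -0.32879086  0.02880834] 0.049213406272947326
t 23.425
red 1709 [0.4085 0.3537] [153.927  50.455   1.272] z 0.0386 err along/across mm [-0.6  1. ] dyaw -0.001
yellow 599 [ 0.6027 -0.2857] [68.897 50.61   1.37 ] z 0.0374 err along/across mm [43.6  1.1] dyaw -0.037
stack 1655 [0.5488 0.0309] [152.386  50.827  -0.581] z 0.0401 
stack 1664 [ 0.5031 -0.0357] [151.777  50.75   -0.582] z 0.04 
band blue 193 [0.549  0.0311 0.0408]
band green 186 [ 0.5045 -0.0361  0.0409]
```

View pics/t3.png

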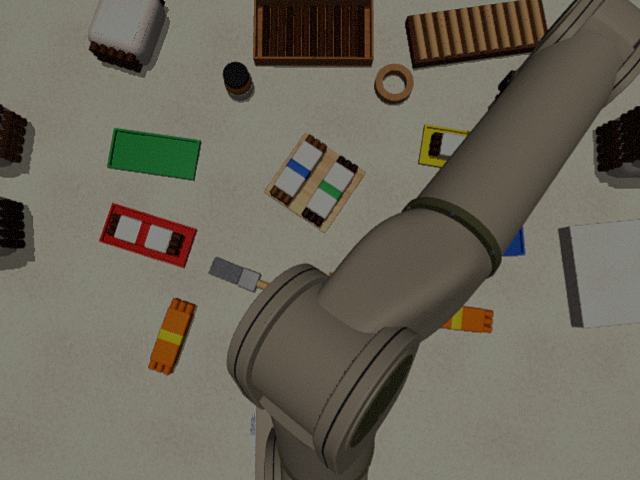

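Red is within 1 mm of its tray's centre. I'll hover over blue so the arm clears the view, and check yellow before disturbing the lower layer.

```bash
python3 - <<'E'
from h import *
P=[.5488,.0309,.2]; bot.move_pose(P,att(-.581,P))
im,d=bot.camera("top");cv2.imwrite("pics/t4.png",im[:,:,::-1])
E
python3 look2.py
python3 - <<'E'
from h import *
E
```

```text
att cost 0.6015530043071358 q [-0.66  0.21  0.6   1.76 -0.13  1.21  0.96]
red 1709 [0.4084 0.3533] [153.498  50.408   1.271] z 0.0387 err along/across mm [-0.9  1. ] dyaw -0.002
yellow 1679 [ 0.5949 -0.328 ] [152.732  51.444   1.39 ] z 0.0376 err along/across mm [0.6 1.9] dyaw -0.017
stack 493 [ 0.5322 -0.0576] [81.618 46.648 -0.5  ] z 0.0398
```

View pics/t4.png

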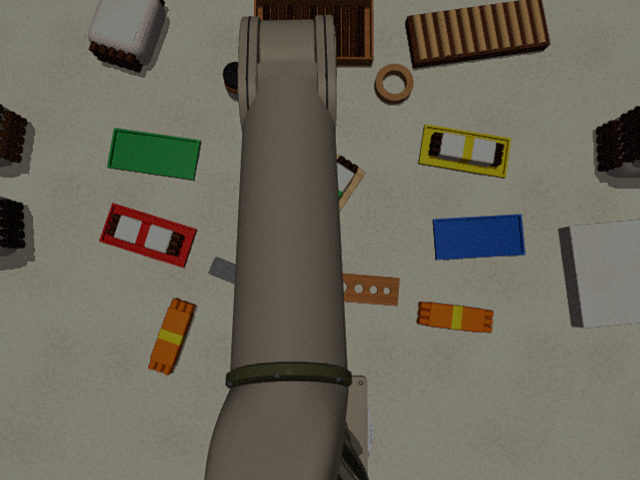

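Red and yellow both lie centred in their trays. Blue next, then green.

```bash
python3 - <<'E'
from h import *
if pick((.5488,.0309),-.581,.006): place(*TR['blue'])
im,d=bot.camera("top");cv2.imwrite("pics/t5.png",im[:,:,::-1])
E
python3 look2.py
```

```text
att cost 0.0017575556344606724 q [-0.66  0.21  0.6   1.76 -0.13  1.21  0.96]
pick hit False [0.54895932 0.03082958 0.03013022] 0.06984685438611372
width 0.04899636715395253
lifted width 0.04909115570796318 [ 0.26 -0.86 -1.42] t 28.8917
att cost 0.5245634448595311 q [-0.3   0.37  1.13  1.83 -0.36  1.18  1.01]
place hit True [ 0.40899487 -0.35537118  0.02864264] 0.04927940784948902
t 33.7833
red 1704 [0.4085 0.3534] [153.905  50.246   1.272] z 0.0386 err along/across mm [-0.8  0.9] dyaw -0.001
yellow 1678 [ 0.5953 -0.3283] [152.989  51.582   1.403] z 0.0376 err along/across mm [0.3 1.5] dyaw -0.004
blue 1639 [ 0.4083 -0.3539] [151.581  50.806  -1.517] z 0.0381 err along/across mm [-1.6 -0.8] dyaw -0.009
stack 1670 [ 0.5032 -0.0359] [152.369  50.739  -0.573] z 0.0401 
band green 185 [ 0.5041 -0.0362  0.0413]
```

```bash
python3 - <<'E'
from h import *
if pick((.5032,-.0359),-.577,.006): place(*TR['green'])
P=[.5,.02,.3]; bot.move_pose(P,att(1.,P))
im,d=bot.camera("top");cv2.imwrite("pics/t6.png",im[:,:,::-1])
E
python3 look2.py
```

```text
att cost 0.8467148055263656 q [-1.15  0.2   1.26  1.88 -0.2   1.2   1.18]
pick hit False [ 0.50331158 -0.03608434  0.03012385] 0.06987204904000659
width 0.04876293001206503
lifted width 0.048905668032538686 [ 0.21  0.44 -1.91] t 38.8
att cost 1.441477621950235 q [-1.31  0.79  1.16  1.44 -0.73  1.38 -0.27]
place hit True [0.58677314 0.34622115 0.02870592] 0.04888245772793251
t 43.625
att cost 0.780262330301145 q [-0.65  0.01  0.53  1.73 -0.01  1.41 -0.69]
red 1701 [0.4085 0.3535] [153.191  50.359   1.27 ] z 0.0386 err along/across mm [-0.8  0.9] dyaw -0.003
yellow 1675 [ 0.5949 -0.3276] [152.274  51.144   1.412] z 0.0376 err along/across mm [1. 2.] dyaw 0.005
blue 1711 [ 0.4084 -0.3548] [153.202  50.985  -1.521] z 0.038 err along/across mm [-0.7 -0.7] dyaw -0.013
green 1667 [0.586  0.3456] [153.259  51.108   1.43 ] z 0.0382 err along/across mm [-0.8  0.8] dyaw -0.002
```

View pics/t6.png

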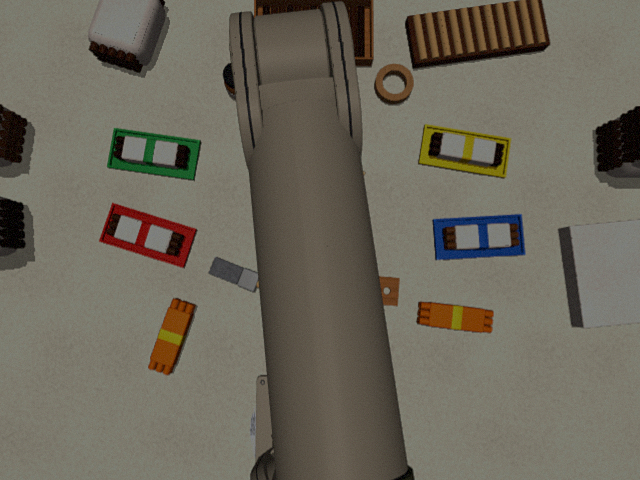

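All four bundles sit in their matching trays: green (154,152), red (148,235), yellow (465,150), blue (479,237). The arm is clear at z = 0.3.

```bash
python3 -c "
from workcell import bot
bot.job_done(); print(bot.get_clock())"
```

```text
the job is handed in; nothing more can be done
the job is handed in; nothing more can be done
```

All four bundles are in the trays of their band's colour, and the job is handed in. I moved red and yellow first, then blue and green. Each was gripped across its width and lowered until it touched the tray floor before release. The placing was finished at about 44 s of the 112 s allowed.

- **Position:** the last top-camera check put every centre within about 2 mm of its tray's centre, along and across, and every bundle lengthwise within 0.013 rad.
- **Height:** the tops read about 38 mm, which matches lying flat on the tray floor (4 + 34 mm). I judged level only from these heights.
- **Lower layer:** before I touched blue and green, I saw no shift in them beyond measurement scatter of a couple of mm. Red and yellow were then confirmed lying in their trays.
- **Look-alikes:** the two orange ones were not touched.

No check failed or disagreed. The robot reports no verdict on the handed-in job.

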